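Seat the rack carrier on the shaker's locating pins and latch it

ROBOT

A 7-joint arm with a two-finger parallel gripper is mounted at the origin on a cart in front of the work surface, level with it; the furniture and walls round the work are solid. World frame = base frame: x ahead of the robot, y to its left, z up, the work surface at z = 0. Lengths are in m, angles in rad, forces in N, time in s.
With the tool pointing down it reaches from about 0.425 to 0.875 m from the base axis. Payload 8.4 kg.
Tool frame: the origin (TCP) lies on the centre line of the jaws, within the pads' length; the fingertips stand 19 mm ahead of it and the grasp point (between the pads) is the TCP; z points along the fingers, x is the direction in which the jaws open and shut, and the axes are right-handed (so a half turn about z gives the same grasp; the last joint's range is limited). The gripper opens to 87 mm and grips with 3 to 60 N. Pads are 19 mm wide; open, the fingers measure 117 mm over their backs; the gripper's body (75 mm by 190 mm) begins 51 mm behind the grasp point.
Start: joints at [-1.389, 0.333, 0.04, 1.465, -0.013, 1.343, -0.059], TCP at [0.18, 0.625, 0.242] pointing down, gripper open.
Joint ranges: [-2.58, 2.58], [-0.38, 2.09], [-1.3, 1.39], [0.25, 2.4], [-1.5, 4.64], [0.08, 2.09], [-2.65, 2.65]. Speed limits (rad/s): [2.22, 2.22, 2.79, 2.79, 3.14, 3.14, 3.14].

INTERFACE

Orientations are given as a 3x3 rotation matrix whose columns are the frame's x, y, z axes.
In Python, from plant import ctrl, eoat, kinematics, get_image, workorder, finder, telemetry gives the robot as it stands. Calls block until the motion is done:
- ctrl.move_pose(position, orientation): joint-space move of the TCP to a pose.
- ctrl.move_l(position, orientation=None, v=0.15, max_force=None): straight line of the TCP; orientation=None keeps the orientation; v is the mean speed in m/s. With max_force (N) it stops when the force on the tool has changed by that much, and returns True; else False.
- ctrl.goto_joints(angles): joint-space move.
- eoat.set_gripper(opening, force=None): finger opening in m; force is the grip in N (None keeps the last); returns when the fingers have stopped.
- ctrl.hold(seconds).
- kinematics.ik(position, orientation): joint angles nearest the present ones, or None.
- get_image(name): name is "side" or "top"; returns a dict with "image" (384x512x3 uint8, red, green, blue), "fx", "fy", "cx", "cy" (pixels), "k1" (the pictures are not rectified: a ray, as slopes to the right and down, at radius r is drawn at 1 + k1 r^2 times it, then the intrinsics apply), "world_to_cam" (4x4, takes a point from world to camera coordinates). Camera axes: x right, y up, looking along -z (the intrinsics and any distortion apply to the point x, -y, -z); pixel columns grow to the right and rows downward; lengths in m; the calibration is good to about 2 mm. A picture is of the moment at which its call begins. There is no depth.
A pose or a line that the arm cannot do raises ctrl.IKError and nothing moves.
- workorder.hand_in(): hands the job in, once; it reports no verdict.
Trained networks look in a picture, given as the dict that the camera call returned (one of the last four; its "shot" number tells which), for a name from the list of things; names that differ only in an ending like _2 or _b are one class to them, and where a whole thing is asked for, a point or a joint stands for the part that bears it (a point fixed in the world has none). Each returns a list of dicts, best first, with "confidence" (0 to 1); they miss things now and then, are a little off and sometimes report something else, mostly with a low value. They report only what shows in the picture. A call takes as long as a camera call.
- finder.cut_out(picture, label): "pixels" (384x512 bool, what is visible of it) and "rect" ([left, top, width, height] in pixels, round what is visible of it).
- finder.landmark_of(picture, label): "position" ([column, row] in pixels: a listed point, or the origin of a listed thing).
Readings, each from a call of its own:
- telemetry.get_t(): time.
- telemetry.get_joint_pos(): joint angles.
- telemetry.get_dq(): joint speeds.
- telemetry.get_effort(): joint torques, N m.
- telemetry.get_eef_pos(): TCP position.
- telemetry.get_tcp_rot(): TCP orientation.
- telemetry.get_wrist_force(): force on the tool from outside, world axes, zero at the start.
- telemetry.get_moment(): the same for the moment, N m.
- telemetry.get_finger_gap(): finger opening in m.
Only numpy, scipy, OpenCV 4.12 (cv2) and the standard library are available. Lean on these libraries where they do the work, as an engineer would, in place of code of your own. Each camera call takes 0.05 s, during which the arm holds its last target.

TASK

The rack carrier has been put down askew on the bench shaker and is riding on top of the platform's two locating pins. Without lifting it, nudge it back towards the stop bar and sideways until both its holes drop over the pins and it lies flat on the platform, then push the slide latch fully home over its front edge. Leave the tube rack and the two bottles where they stand.

Things in the scene. Friction and masses are not known exactly. Their poses are not given: they have to be found in the camera images.
- shaker: Bench shaker, fixed: white housing, sloping grey control panel in front, flat black platform on top. Origin: centre of its underside on the bench; x to its back (away from the robot), y to its left, z up; turned up to 0.2 rad about z. Positions below are in this frame, in mm. Platform top: z 75, x -106 to 94, y -118 to 118.
- pin_left (a point): Tip of the left locating pin: steel, 10 mm diameter, 9 mm tall with a hemispherical nose, fixed upright on the platform at x -30, y +48. Hidden under the carrier at the start.
- pin_right (a point): Tip of the right locating pin, the same, at x -30, y -48.
- stop_face (a point): Middle of the stop bar's front face, x +65.8, y 0, 9 mm above the platform. Aluminium bar along y at the back of the platform, 12 mm thick, 18 mm high, 160 mm long (as the carrier is wide). With the carrier's back edge against it, the holes are 0.8 mm behind the pins' centres, within their play; seated, the carrier's ends are level with the bar's.
- carrier_middle (a point): Middle of the carrier's plate, at half its thickness. Loose aluminium plate, 110 mm (its x, front to back) x 160 mm (its y) x 8 mm, about 0.4 kg; a 16 mm high wall stands on it round a nest for a rack (64 x 144 mm outside, set 7 mm to the back), leaving a flange of 30 mm in front, 16 behind, 8 at each side. Seated: flat, at x +10, y 0, z 79, axes as the shaker's.
- carrier_front (a point): Middle of the carrier's front edge, 55 mm in front of carrier_middle. At the start this edge is about 10 mm off the platform: the front flange rides on the pins, the back edge rests on the platform, and the plate leans back about 0.1 rad. It lies 9 to 16 mm in front of its seated place, 11 to 25 mm to the left or to the right of it, turned up to 0.09 rad.
- round_hole (a point): Centre, at the plate's upper face, of the round through hole in the carrier's front flange, 40 mm in front of and 48 mm to the left of the plate's middle: 13 mm diameter; goes over the left pin. The plate slides when its edges are nudged with a few newtons (up to about 10 N along the bar), and its front drops by itself once the holes are over the pins.
- slot_hole (a point): Centre, at the plate's upper face, of the slotted through hole, 40 mm in front of and 48 mm to the right of the plate's middle: 13 mm in x, 17 mm in y; goes over the right pin.
- latch (a joint): Slide latch at the middle of the platform's front, between two guide blocks (17 mm high, x -96 to -70, out to y +-15.5): steel tongue 18 mm wide, 5.5 mm thick, underside 9.5 mm above the platform, so it passes over a seated plate but hits one still up on the pins. In m: 0 = drawn back (starts 0 to 0.003), 0.030 = home, 7 mm over the plate. Moves to +x; takes 2 N, stays put.
- latch_stud (a point): Centre of the upright thumb stud on the latch: 12 mm diameter with a 15 mm wide black cap, from 15 to 40 mm above the platform; this point is 25.5 mm above the platform, at x -102 with the latch at 0. Push it towards the shaker's back.
- tube_rack: Bystander: clear strip rack, 52 x 132 x 70 mm, with four sample tubes standing in it up to 105 mm high, loose on the bench left of the shaker; origin at the centre of its underside.
- clear_bottle: Bystander: round white bottle with a blue cap, 53 mm diameter, 95 mm tall, loose on the bench right of the shaker; origin at the centre of its underside.
- amber_bottle: Bystander: brown bottle with a black cap, 63 mm diameter, 125 mm tall, loose on the bench behind the shaker; origin at the centre of its underside.

How it is judged:
By the outcome, as a careful person would: the job done as asked, in the order asked, and still so for the second after the job is handed in, with the robot touching nothing.
It also fails if it takes over 48 s, if anything falls off the work surface, if the arm or the gripper's body presses on something with over 40 N, if the wrist force passes 120 N, or if a joint passes its speed limit or range.

## Working session

There is one attempt and no reset: what is moved stays moved. The work goes in short steps, each a Python script; the robot and the scene stay as the last script left them, time stands still between calls to the robot, and variables do not carry over. Pictures are saved under pics/ and viewed, and the job is handed in when it is done.

```bash
ls; mkdir -p pics; cat > h.py <<'E'
import numpy as np, cv2
from plant import ctrl, eoat, kinematics, get_image, workorder, finder, telemetry
def save(p,name,crop=None,scale=1):
    im=p["image"][:,:,::-1]
    if crop: l,t,w,h=crop; im=im[t:t+h,l:l+w]
    if scale!=1: im=cv2.resize(im,None,fx=scale,fy=scale,interpolation=cv2.INTER_CUBIC)
    cv2.imwrite("pics/"+name,im)
def proj(p,X):
    X=np.atleast_2d(X); c=(p["world_to_cam"]@np.c_[X,np.ones(len(X))].T).T
    u=c[:,0]/-c[:,2]; v=-c[:,1]/-c[:,2]; s=1+p["k1"]*(u*u+v*v)
    return np.c_[p["cx"]+p["fx"]*u*s,p["cy"]+p["fy"]*v*s]
def ray(p,px):
    a=(px[0]-p["cx"])/p["fx"]; b=(px[1]-p["cy"])/p["fy"]; u,v=a,b
    for _ in range(30):
        s=1+p["k1"]*(u*u+v*v); u,v=a/s,b/s
    M=np.linalg.inv(p["world_to_cam"]); d=M[:3,:3]@np.array([u,-v,-1]); return M[:3,3],d/np.linalg.norm(d)
def onz(p,px,z):
    o,d=ray(p,px); return o+d*(z-o[2])/d[2]
E
python3 - <<'E'
from h import *
names=["shaker","stop_face","carrier_middle","carrier_front","round_hole","slot_hole","latch","latch_stud","pin_left","pin_right","tube_rack","clear_bottle","amber_bottle"]
for c in("top","side"):
    p=get_image(c); save(p,c+"0.png")
    print(c,p["fx"],p["cx"],p["cy"],p["k1"],np.linalg.inv(p["world_to_cam"])[:3].round(3).tolist())
    for n in names:
        try: print(n,[(np.round(d["position"],1).tolist(),round(d["confidence"],2)) for d in finder.landmark_of(p,n)[:2]])
        except Exception as e: print(n,e)
print(telemetry.get_t(),telemetry.get_tcp_rot().round(3).tolist() if hasattr(telemetry.get_tcp_rot(),'round') else telemetry.get_tcp_rot())
E
```

```text
pics
top 467.63774520370947 261.7935349429929 188.9502743980059 -0.02284607179515616 [[0.013, 0.995, -0.098, 0.488], [-1.0, 0.015, 0.012, -0.055], [0.013, 0.098, 0.995, 1.489]]
shaker []
stop_face [([281.0, 198.5], 0.94), ([288.6, 249.0], 0.16)]
carrier_middle [([291.0, 216.8], 0.82)]
carrier_front [([293.9, 237.6], 0.97)]
round_hole [([277.0, 234.9], 0.95)]
slot_hole [([368.0, 246.6], 0.75), ([308.0, 227.1], 0.74)]
latch it knows: amber_bottle, carrier_front, carrier_middle, clear_bottle, latch_stud, pin_left, pin_right, round_hole, shaker, slot_hole, stop_face, tube_rack
latch_stud [([288.5, 251.0], 0.45)]
pin_left [([266.3, 229.6], 0.69)]
pin_right [([302.7, 221.8], 0.82)]
tube_rack [([157.8, 260.4], 0.68)]
clear_bottle [([363.9, 247.6], 0.87)]
amber_bottle [([228.6, 140.9], 0.77)]
side 456.6333801954107 253.01321741755487 193.98435026345842 -0.0033779181803930587 [[0.999, 0.017, -0.04, 0.535], [-0.043, 0.582, -0.812, -1.277], [0.009, 0.813, 0.582, 0.97]]
shaker [([236.3, 234.6], 0.91)]
stop_face [([257.7, 212.0], 0.81)]
carrier_middle [([239.0, 212.4], 0.96)]
carrier_front []
round_hole [([224.2, 205.3], 0.85)]
slot_hole [([226.8, 222.9], 0.59)]
latch it knows: amber_bottle, carrier_front, carrier_middle, clear_bottle, latch_stud, pin_left, pin_right, round_hole, shaker, slot_hole, stop_face, tube_rack
latch_stud [([202.6, 214.0], 0.42), ([307.0, 197.3], 0.2)]
pin_left [([224.9, 207.6], 0.72)]
pin_right [([229.6, 222.9], 0.56)]
tube_rack [([201.9, 173.3], 0.57)]
clear_bottle [([205.8, 292.7], 0.72)]
amber_bottle [([308.4, 197.0], 0.73), ([203.5, 212.3], 0.52)]
1.3 [[0.277, 0.961, 0.0], [0.961, -0.277, -0.0], [-0.0, 0.0, -1.0]]
```

```bash
python3 - <<'E'
import cv2
a=cv2.imread("pics/top0.png")[120:290,130:400]; cv2.imwrite("pics/top0z.png",cv2.resize(a,None,fx=2.9,fy=2.9,interpolation=cv2.INTER_CUBIC))
a=cv2.imread("pics/side0.png")[140:310,130:370]; cv2.imwrite("pics/side0z.png",cv2.resize(a,None,fx=3.3,fy=3.3,interpolation=cv2.INTER_CUBIC))
E
```

```text
(no output)
```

View pics/top0z.png

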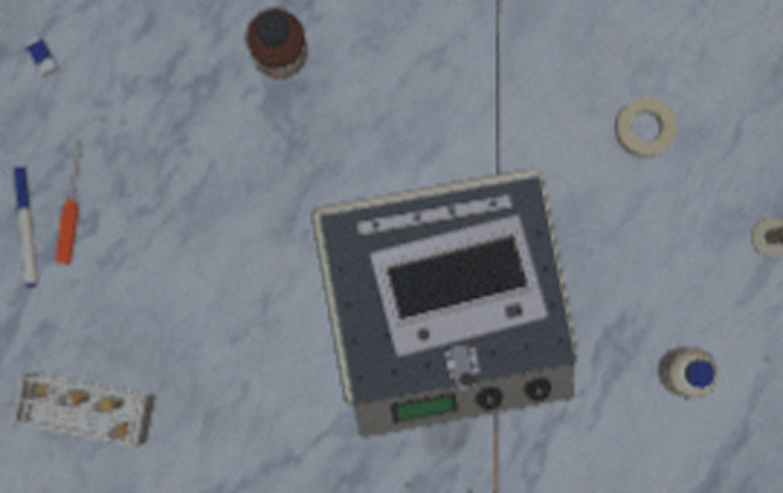

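View pics/side0z.png

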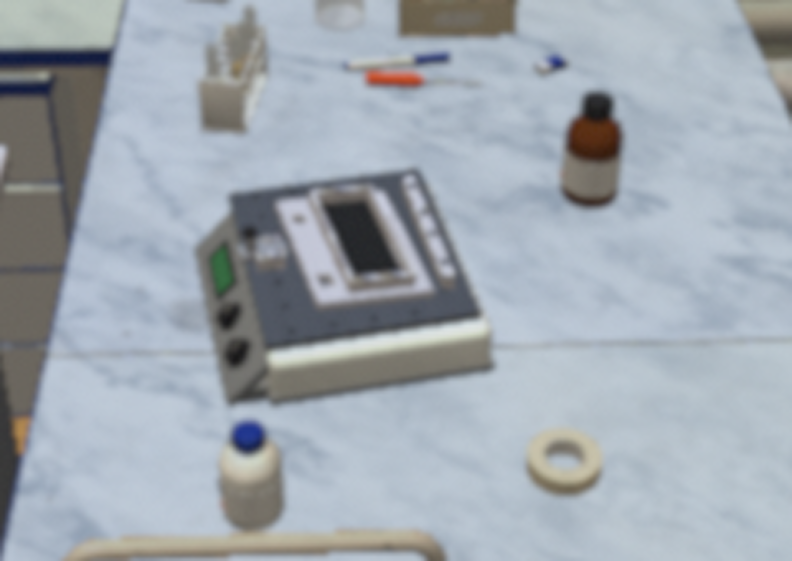

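View pics/side0.png

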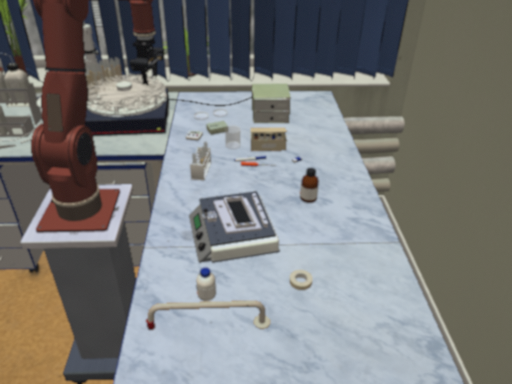

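The top view shows the shaker yawed about +0.17 rad, with the carrier to the right of the bar (corners near 258,207 to 318,227) and turned about +0.07 relative to it. Next I'll fit the poses more precisely.

```bash
cat >> h.py <<'E'
def T(x,y,yaw): 
    c,s=np.cos(yaw),np.sin(yaw); M=np.eye(4); M[:2,:2]=[[c,-s],[s,c]]; M[:2,3]=[x,y]; return M
def tf(M,P): P=np.atleast_2d(P); return P@M[:3,:3].T+M[:3,3]
PLAT=np.array([[94,118,75],[94,-118,75],[-106,-118,75],[-106,118,75]])/1e3
E
python3 - <<'E'
from h import *
for c in("top","side"):
    p=get_image(c)
    for n in("shaker","carrier_middle"):
        r=finder.cut_out(p,n)
        if not r: print(c,n,"none"); continue
        m=r[0]["pixels"].astype(np.uint8); print(c,n,r[0]["confidence"],r[0]["rect"],m.sum())
        cs,_=cv2.findContours(m,cv2.RETR_EXTERNAL,cv2.CHAIN_APPROX_NONE); k=max(cs,key=cv2.contourArea)
        print(cv2.approxPolyDP(k,2,True)[:,0].tolist(), cv2.minAreaRect(k))
        np.save(f"{c}_{n}.npy",m)
for c,b in(("top",(230,170,110,100)),("side",(180,180,110,90))):
    p=get_image(c); save(p,c+"1.png",b,7)
E
```

```text
top shaker 0.9 [236.6, 177.5, 91.4, 92.5] 4665
[[315, 179], [238, 192], [248, 256], [255, 269], [327, 255], [328, 238]] ((283.7413635253906, 223.58908081054688), (81.13114166259766, 82.45899963378906), 79.61113739013672)
top carrier_middle 0.83 [261.0, 192.6, 56.8, 49.5] 1907
[[307, 195], [259, 208], [267, 240], [318, 227]] ((288.4384765625, 217.60769653320312), (36.8364372253418, 54.72842025756836), 74.74488067626953)
side shaker 0.87 [188.2, 187.6, 89.7, 75.4] 3951
[[257, 191], [203, 196], [190, 213], [196, 256], [200, 262], [258, 256], [278, 250], [278, 237]] ((233.55120849609375, 225.53770446777344), (67.56221771240234, 84.46026611328125), 81.38435363769531)
side carrier_middle 0.88 [214.7, 195.4, 47.0, 37.0] 1214
[[214, 201], [228, 232], [261, 228], [246, 199], [225, 197]] ((237.51577758789062, 214.53445434570312), (45.18809509277344, 33.97629928588867), 65.37643432617188)
```

View pics/top1.png

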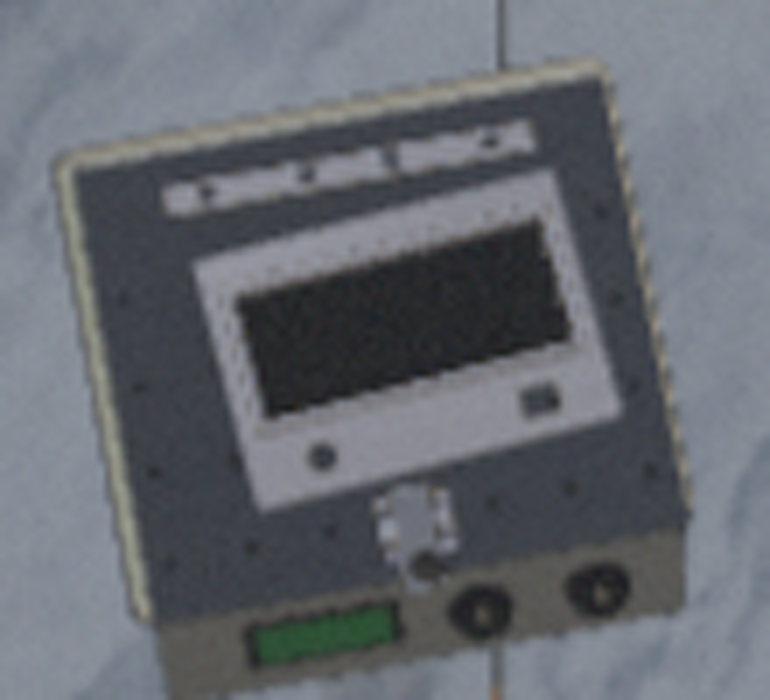

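View pics/side1.png

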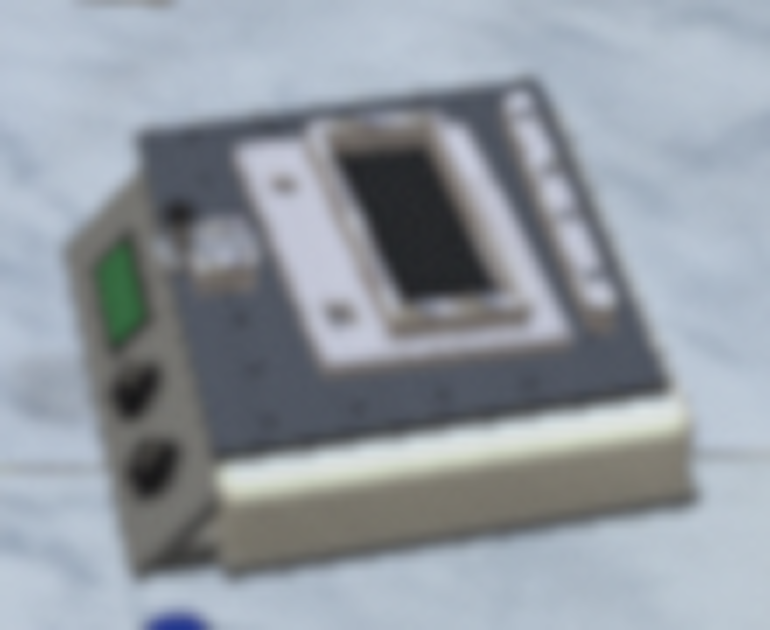

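The pictures show the platform, bar and carrier corners clearly (pixels read off the 7x zooms). I'll fit both poses to them by least squares.

```bash
cat > fit.py <<'E'
from h import *
from scipy.optimize import least_squares
def unz(L,off): return (np.array(L,float)+.5)/7-.5+off
def fitshaker(pt,ps):
    P3t=np.r_[PLAT,np.array([[77.8,80,93],[65.8,80,93],[77.8,-80,93],[65.8,-80,93]])/1e3]
    t=unz([[80,172],[605,80],[687,520],[152,620],[163,188],[170,217],[530,122],[537,150]],[230,170])
    s=unz([[540,78],[672,388],[218,455],[143,135]],[180,180])
    # allow camera offset in pixels (calibration ~2 mm)
    f=lambda v:np.r_[(proj(pt,tf(T(*v[:3]),P3t))+v[3:5]-t).ravel(),(proj(ps,tf(T(*v[:3]),PLAT))+v[5:7]-s).ravel(),v[3:]*1.0]
    r=least_squares(f,[.53,-.1,.16,0,0,0,0]); return r.x,f(r.x)
if __name__=="__main__":
    pt=get_image("top"); ps=get_image("side")
    v,res=fitshaker(pt,ps); print(v.round(4)); print(res.round(1))
    S=T(*v[:3])
    # carrier in shaker frame: middle x,y, yaw, pitch(front up), z chosen so that back lower edge at z 75
    P=np.array([[55,80,4],[55,-80,4],[-55,-80,4],[-55,80,4],[-40,48,4],[-40,-48,4]])/1e3
    t=unz([[193,265],[553,172],[622,412],[262,510],[322,457],[540,398]],[230,170])
    s=unz([[577,340],[322,365],[235,148],[285,184],[341,315]],[180,180]); si=[1,2,3,4,5]
    def M(w):
        c,q=np.cos(w[3]),np.sin(w[3]); R=np.array([[c,0,q],[0,1,0],[-q,0,c]]) # positive pitch: front(-x) up
        A=T(w[0],w[1],w[2]); z=.075+.055*q+.004*c; B=np.eye(4); B[:3,:3]=R; B[2,3]=z; return S@A@B
    f=lambda w:np.r_[(proj(pt,tf(M(w),P))+v[3:5]-t).ravel(),(proj(ps,tf(M(w),P[si]))+v[5:7]-s).ravel(),(w[3]-.1)*30]
    r=least_squares(f,[0,-.015,.07,.1]); print("carrier",r.x.round(4)); print(f(r.x).round(1))
    np.save("shaker.npy",v)
E
python3 fit.py
```

```text
[ 0.5423 -0.1394  0.1909 -0.1761  0.2736  0.2117  0.6235]
[-1.2 -0.5  0.1 -0.9  0.8  1.2  0.1  1.   0.2 -0.2 -0.1 -0.5  0.2 -0.1
 -0.  -0.2  0.7 -0.   0.6 -0.2 -0.5  0.2 -1.  -0.6 -0.2  0.3  0.2  0.6]
carrier [-0.0051 -0.0106  0.0785  0.1155]
[ 0.1 -0.2 -0.1 -0.3  0.1  0.5 -0.4  0.2  0.1  0.2  0.1  0.4 -0.6 -0.2
  0.9 -0.1  0.3  0.2  0.2  0.4  0.2  0.   0.5]
```

Fit: shaker at (0.542, −0.139), yaw 0.19. The carrier is 15 mm in front of its seat, its front edge 15 mm to the right, and it's turned +0.08. I'll push it flush to the bar with two spread fingers on the front edge.

```bash
cat >> h.py <<'E'
try:
    V=np.load("shaker.npy"); S=T(*V[:3]); 
except Exception: pass
def W(x,y,z): return tf(S,np.array([x,y,z])/1e3)[0]   # shaker mm -> world
def sh(P): return (np.linalg.inv(S)@np.r_[P,1])[:3]*1e3
def Rz(a): return np.array([[np.cos(a),np.sin(a),0],[np.sin(a),-np.cos(a),0],[0,0,-1.]])
RY=Rz(V[2]+np.pi/2)
def st(m=""): print(m,"t",round(telemetry.get_t(),2),"sh",sh(telemetry.get_eef_pos()).round(1),"F",(S[:3,:3].T@np.array(telemetry.get_wrist_force())).round(1))
E
python3 - <<'E'
from h import *
st(); 
ctrl.move_pose(W(-92,-8,200),RY); st("above")
ctrl.move_l(W(-92,-8,100),v=.15); st("down")
r=ctrl.move_l(W(-66,-8,100),v=.03,max_force=12); st(r)
if not r: r=ctrl.move_l(W(-49,-8,100),v=.015,max_force=12); st(r)
p=get_image("top"); save(p,"topA.png",(230,170,110,100),7)
p=get_image("side"); save(p,"sideA.png",(180,180,110,90),7)
E
```

```text
t 1.8 sh [-210.6  818.8  241.6] F [ 0.7  0.9 -0.2]
above t 4.74 sh [-91.5  -7.5 200.2] F [-0.2  0.2 -0.2]
down t 6.1 sh [-91.6  -8.1 100.5] F [-0.8  0.4 -0.6]
False t 7.12 sh [-66.   -8.2 100.1] F [ 0.4 -0.7 -0.1]
True t 7.95 sh [-55.5  -8.2  99.1] F [-0.8 -0.4  0.7]
```

View pics/topA.png

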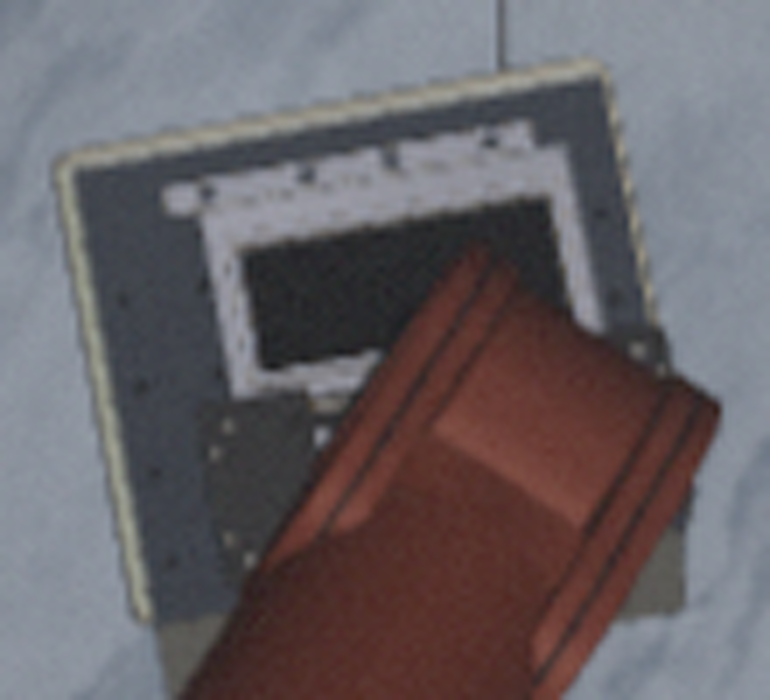

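View pics/sideA.png

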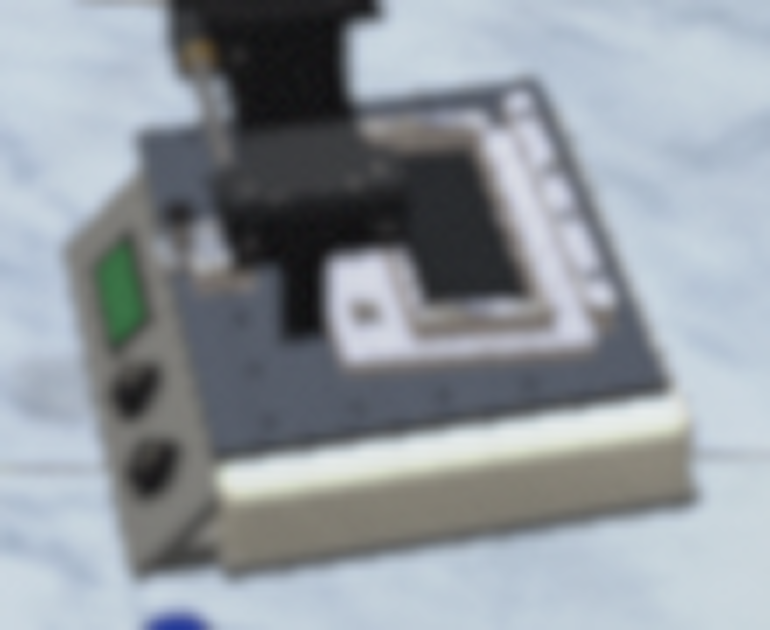

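The carrier is now flush with the bar: its back edge and the bar front are parallel in the top view. It stands about 14 mm too far right (left ends at crop columns 203 and 165). Now I'll push its right end to the left.

```bash
python3 - <<'E'
from h import *
ctrl.move_l(W(-75,-8,100),v=.08)
ctrl.move_l(W(-75,-8,150),v=.2)
eoat.set_gripper(0.0)
ctrl.move_l(W(8,-132,150),v=.25)
ctrl.move_l(W(8,-132,98),v=.15); st("down")
r=ctrl.move_l(W(8,-112,98),v=.025,max_force=15); st(r)
r=ctrl.move_l(W(8,-100,98),v=.012,max_force=15); st(r)
p=get_image("top"); save(p,"topB.png",(230,170,110,100),7)
p=get_image("side"); save(p,"sideB.png",(180,180,110,90),7)
E
```

```text
down t 11.87 sh [   8.  -131.7   98.4] F [-0.7 -0.6  0.3]
False t 12.82 sh [   7.9 -112.2   98. ] F [-0.2  0.6  0. ]
False t 13.97 sh [   8.  -100.2   98. ] F [-1.  -1.5 -0.4]
```

View pics/topB.png

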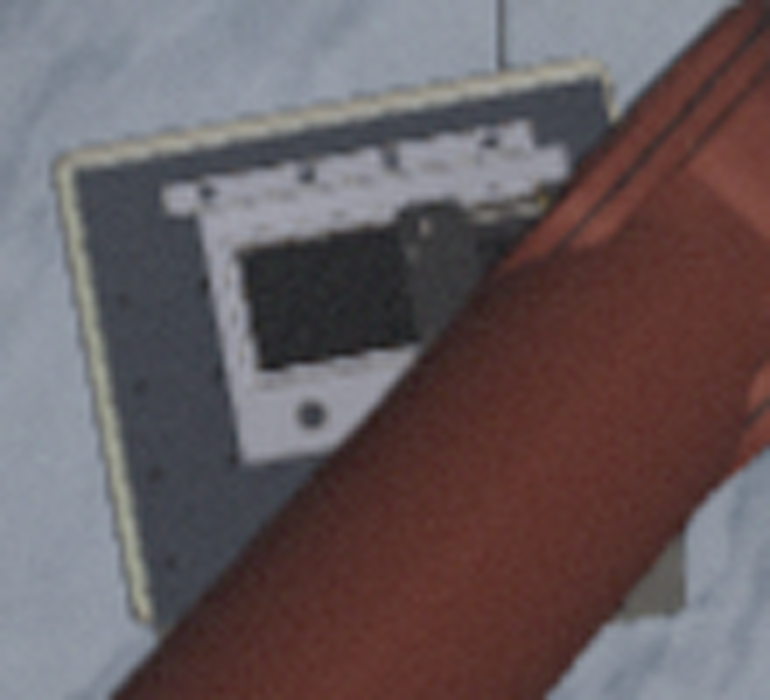

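View pics/sideB.png

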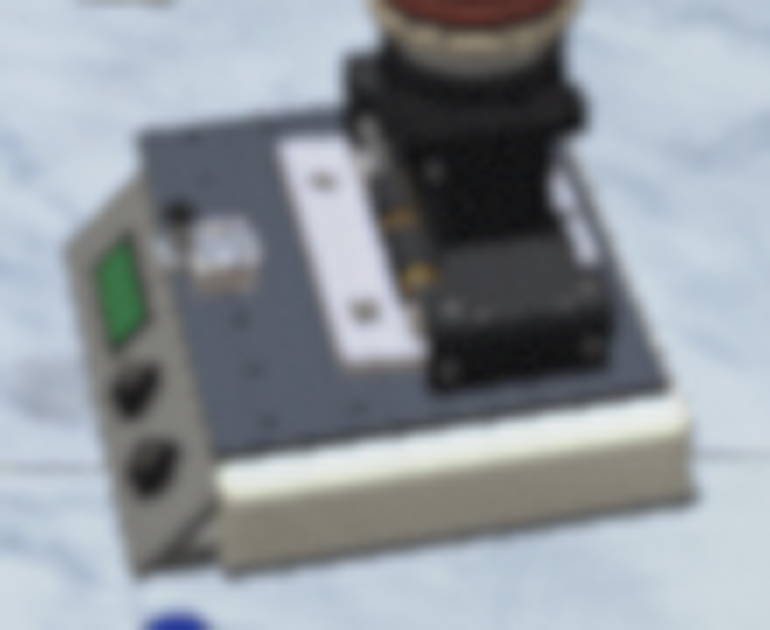

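```bash
python3 - <<'E'
from h import *
print(telemetry.get_finger_gap())
p=get_image("top"); o=V[3:5]
for nm,c,z in(("A BL",(203,212),.083),("A BR",(567,148),.083),("B BL",(199,213),.083),("B FL",(243,465),.094),("B hole",(312,414),.092),("bar FL",(170,217),.093),("bar FR",(537,150),.093)):
    px=(np.array(c)+.5)/7-.5+[230,170]-o; print(nm,sh(onz(p,px,z)).round(1))
for n in("round_hole","slot_hole","carrier_middle","stop_face"):
    print(n,[(sh(onz(p,np.array(d["position"])-o,z)).round(1),round(d["confidence"],2)) for d in finder.landmark_of(p,n)[:1] for z in [dict(round_hole=.092,slot_hole=.092,carrier_middle=.084,stop_face=.084)[n]]])
E
```

```text
0.0007854136627039067
A BL [64.8 65.5 83. ]
A BR [ 64.4 -94.2  83. ]
B BL [64.7 67.3 83. ]
B FL [-44.9  68.   94. ]
B hole [-28.8  35.2  92. ]
bar FL [64.4 80.  93. ]
bar FR [ 65.1 -80.   93. ]
round_hole [(array([-28. ,  36.4,  92. ]), 0.92)]
slot_hole []
carrier_middle [(array([14., -7., 84.]), 0.68)]
stop_face [(array([60.7, -2.4, 84. ]), 0.76)]
```

The carrier has just begun to move: its left back corner is at y +67, and it needs +80. The fingertips are slimmer than I assumed, so I'll continue in small steps.

```bash
python3 - <<'E'
from h import *
for y in(-95,-91):
    r=ctrl.move_l(W(8,y,98),v=.012,max_force=15); st(r)
    if r: break
p=get_image("top"); save(p,"topC.png",(230,170,110,100),7); o=V[3:5]
for n in("round_hole",):
    print(n,[(sh(onz(p,np.array(d["position"])-o,.092)).round(1),round(d["confidence"],2)) for d in finder.landmark_of(p,n)[:1]])
E
```

```text
False t 14.88 sh [  8.1 -94.5  97.9] F [ 0.5 -0.4  0.4]
False t 15.37 sh [  8.1 -90.7  98. ] F [-0.5  0.2  0.8]
round_hole [(array([-18.2,  45.5,  92. ]), 0.83)]
```

View pics/topC.png

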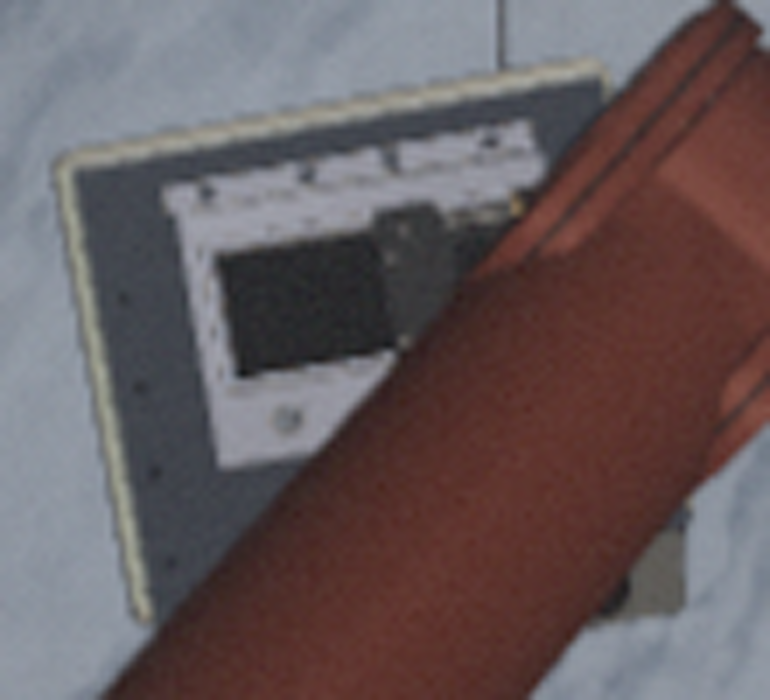

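The round hole at crop (288,420) now shows the steel pin inside. I'll push in small steps with a force limit until the pin stops it.

```bash
python3 - <<'E'
from h import *
p=get_image("top"); o=V[3:5]
for nm,c,z in(("BL",(176,215),.083),("FL",(219,468),.094),("FL if flat",(219,468),.083),("hole",(289,420),.092),("hole flat",(289,420),.083)):
    px=(np.array(c)+.5)/7-.5+[230,170]-o; print(nm,sh(onz(p,px,z)).round(1))
for y in(-89.5,-88,-86.5,-85):
    r=ctrl.move_l(W(8,y,98),v=.01,max_force=12); st(r)
    if r: break
p=get_image("top"); save(p,"topD.png",(230,170,110,100),7)
p=get_image("side"); save(p,"sideD.png",(180,180,110,90),7)
E
```

```text
BL [65.5 77.2 83. ]
FL [-44.3  78.2  94. ]
FL if flat [-44.4  78.1  83. ]
hole [-29.6  45.3  92. ]
hole flat [-29.6  45.   83. ]
False t 15.82 sh [  8.  -89.4  98. ] F [ 0.6  0.7 -0.1]
False t 16.12 sh [  8.  -88.1  98. ] F [-0.7 -1.1 -0.2]
False t 16.42 sh [  8.  -86.5  98. ] F [ 0.1 -1.1  0.2]
False t 16.72 sh [  8.2 -85.6  98.2] F [ 1.7 -5.1 -1.3]
```

View pics/topD.png

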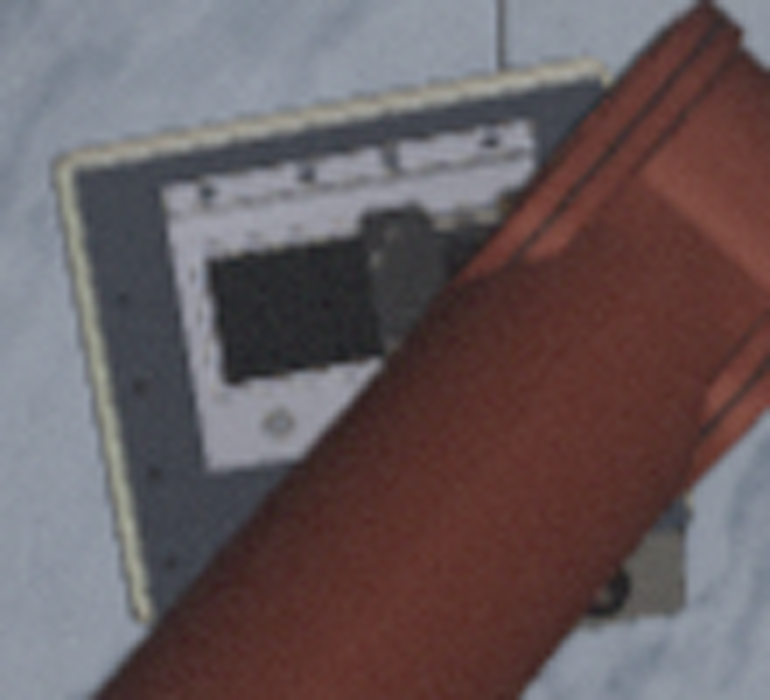

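View pics/sideD.png

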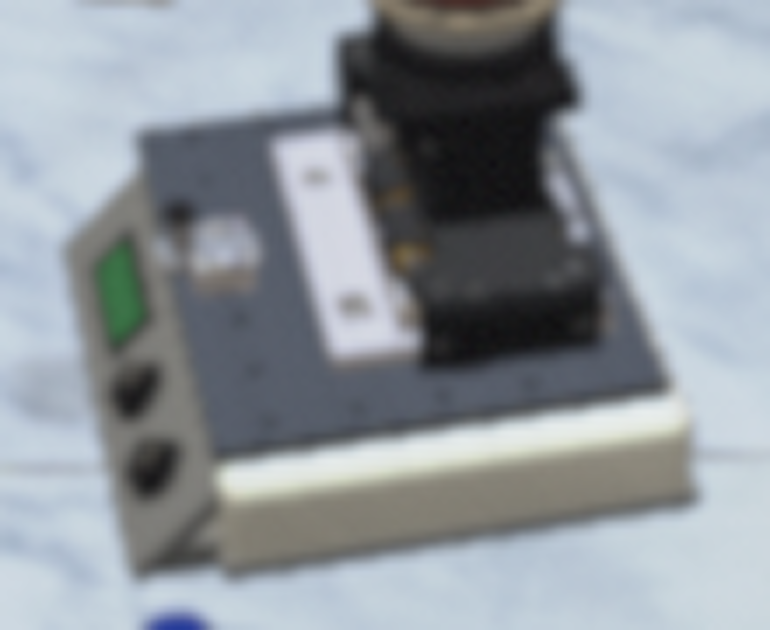

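The carrier's left end is level with the bar (columns 165 and 166), and force is building as if the pin has stopped it. I'll retract and check that it lies flat.

```bash
python3 - <<'E'
from h import *
ctrl.move_l(W(8,-100,98),v=.1)
ctrl.move_l(W(8,-105,150),v=.2)
ctrl.move_l(W(-132,-60,170),v=.25); st()
p=get_image("top"); save(p,"topE.png",(230,170,110,100),7)
p=get_image("side"); save(p,"sideE.png",(180,180,110,90),7)
E
```

```text
t 19.01 sh [-131.9  -59.8  169.9] F [-0.1  0.1  0.1]
```

View pics/topE.png

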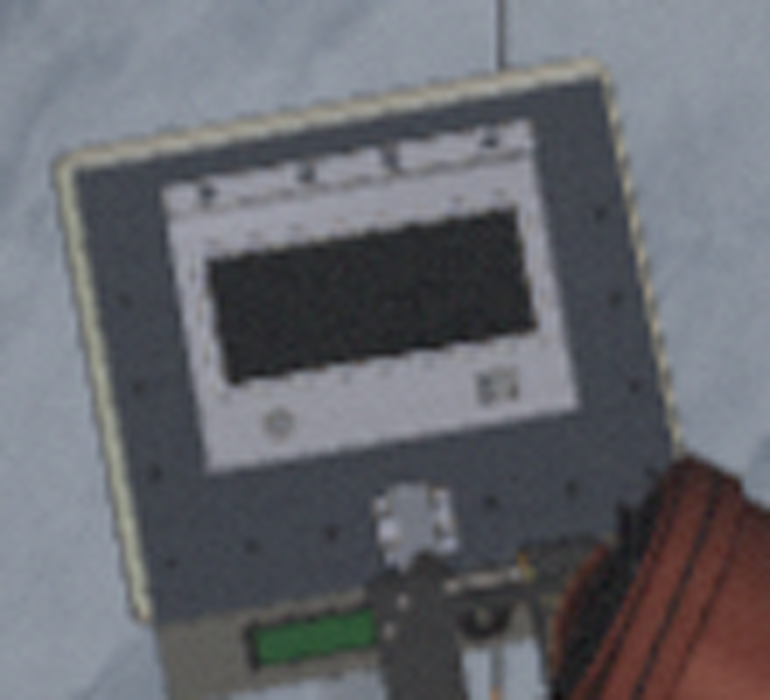

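View pics/sideE.png

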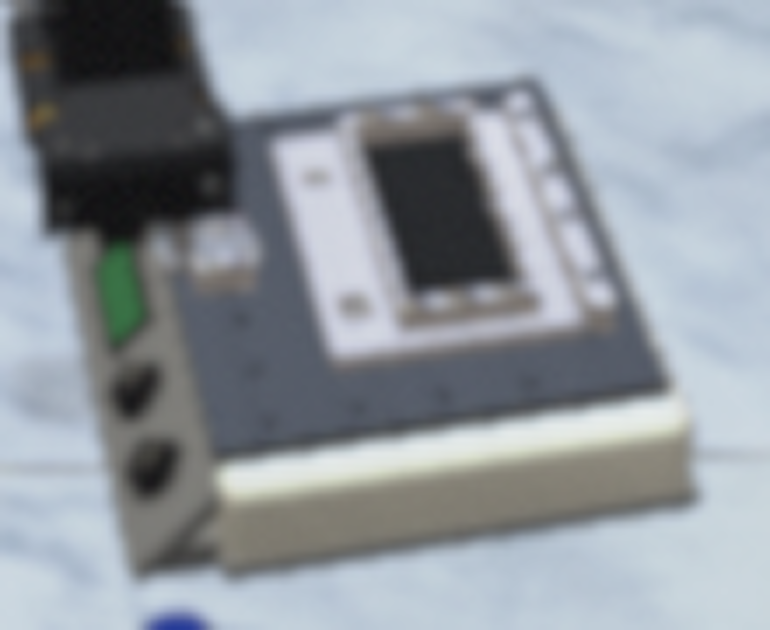

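```bash
python3 - <<'E'
from h import *
pt=get_image("top"); ps=get_image("side")
P=np.array([[55,80,4],[55,-80,4],[-55,-80,4],[-55,80,4],[-40,48,4],[-40,-48,4]])/1e3
for q in(0,.095):
    c,s=np.cos(q),np.sin(q);B=np.eye(4);B[:3,:3]=[[c,0,s],[0,1,0],[-s,0,c]];B[:3,3]=[.010,0,.075+.055*s+.004*c]
    X=tf(S@B,P)
    print(q,"top",((proj(pt,X)+V[3:5]-[230,170]+.5)*7-.5).round().tolist()); print("  side",((proj(ps,X)+V[5:7]-[180,180]+.5)*7-.5).round().tolist())
E
```

```text
0 top [[170.0, 217.0], [535.0, 152.0], [582.0, 404.0], [215.0, 470.0], [282.0, 422.0], [502.0, 383.0]]
  side [[505.0, 117.0], [589.0, 327.0], [341.0, 363.0], [276.0, 147.0], [320.0, 183.0], [360.0, 312.0]]
0.095 top [[170.0, 217.0], [535.0, 152.0], [585.0, 402.0], [215.0, 469.0], [283.0, 421.0], [504.0, 381.0]]
  side [[505.0, 117.0], [589.0, 327.0], [341.0, 344.0], [277.0, 129.0], [321.0, 167.0], [361.0, 296.0]]
```

```bash
python3 - <<'E'
from h import *
p=get_image("side"); save(p,"sideF.png",(213,195,56,42),14)
o=V[5:7]
for n in("round_hole","slot_hole","carrier_middle","carrier_front","pin_left","pin_right"):
    print(n,[(np.round((np.array(d["position"])-[180,180]+.5)*7-.5).tolist(),round(d["confidence"],2)) for d in finder.landmark_of(p,n)[:1]])
a=cv2.imread("pics/sideB.png")
E
```

```text
round_hole [([314.0, 165.0], 0.62)]
slot_hole [([336.0, 287.0], 0.75)]
carrier_middle [([425.0, 238.0], 0.89)]
carrier_front [([543.0, 223.0], 0.68)]
pin_left [([332.0, 211.0], 0.62)]
pin_right []
```

View pics/sideF.png

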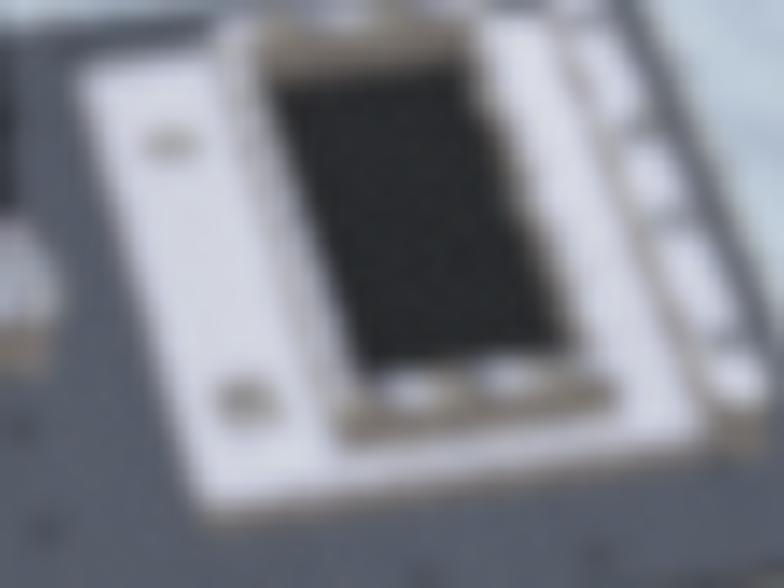

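```bash
python3 - <<'E'
from h import *
from scipy.optimize import least_squares
pt=get_image("top"); ps=get_image("side")
P=np.array([[55,80,4],[55,-80,4],[-55,-80,4],[-55,80,4],[-40,48,4],[-40,-48,4]])/1e3
t=(np.array([[168,215],[533,150],[579,406],[209,470],[279,424],[499,385]])+.5)/7-.5+[230,170]
s=(np.array([[700,440],[205,503],[82,70],[172,142],[247,402]])+.5)/14-.5+[213,195]
def M(w):
    q=w[3]; c,k=np.cos(q),np.sin(q);B=np.eye(4);B[:3,:3]=[[c,0,k],[0,1,0],[-k,0,c]];B[2,3]=.075+.055*k+.004*c
    return S@T(*w[:3])@B
for free in(0,1):
    f=lambda w:np.r_[(proj(pt,tf(M(w),P))+V[3:5]-t).ravel(),(proj(ps,tf(M(w),P[1:]))+V[5:7]+w[4:6]*free-s).ravel(),w[4:6]*.3]
    r=least_squares(f,[.01,0,0,.05,0,0]); print(r.x.round(4),f(r.x).round(1))
# platform corner check, side
print(((proj(ps,tf(S,PLAT))+V[5:7]-[180,180]+.5)*7-.5).round())
E
```

```text
[ 0.0091  0.0016 -0.0094  0.0237  0.      0.    ] [-0.1  0.4 -0.   0.9 -0.   0.3  0.2  0.2 -0.1 -0.   0.   0.2  0.6  0.1
  0.4 -0.1  0.5 -0.   0.3  0.1  0.3 -0.1  0.   0. ]
[ 0.01    0.0014 -0.0082  0.0182 -0.7157 -0.1414] [-0.1  0.1 -0.   0.6 -0.  -0.   0.2 -0.1 -0.1 -0.3  0.  -0.2  0.2 -0.
  0.  -0.1  0.   0.  -0.2  0.1 -0.  -0.  -0.2 -0. ]
[[545.  78.]
 [676. 387.]
 [214. 456.]
 [136. 131.]]
```

The fit gives a pitch of 0.02 ± 0.015 rad, against about 0.1 while it rode on the pins, so it has dropped. To be sure, I'll probe the front flange's height with a light touch (83 mm if seated).

```bash
python3 - <<'E'
from h import *
ctrl.move_l(W(-31,0,150),v=.25)
ctrl.move_l(W(-31,0,109),v=.1); st("pre")
r=ctrl.move_l(W(-31,0,99.5),v=.012,max_force=6); st(r)
ctrl.move_l(W(-31,0,150),v=.15); st()
E
```

```text
pre t 20.92 sh [-31.3  -0.4 109.2] F [ 0.2 -0.7  0.2]
True t 21.5 sh [-3.090e+01  1.000e-01  1.025e+02] F [-1.6  0.9  7.8]
 t 21.97 sh [-30.8   0.4 149.8] F [-0.1  0.5  0.1]
```

The touch came at a tip height of 83.5 mm, so the carrier is seated flat. Now the latch.

```bash
python3 - <<'E'
from h import *
p=get_image("top")
px=(np.array((430,565))+.5)/7-.5+[230,170]-V[3:5]; print("stud",sh(onz(p,px,.115)).round(1))
ctrl.move_l(W(-132,0,150),v=.25)
ctrl.move_l(W(-132,0,116),v=.12); st("down")
r=ctrl.move_l(W(-112,0,116),v=.03,max_force=15); st(r)
if not r: r=ctrl.move_l(W(-84,0,116),v=.02,max_force=15); st(r)
p=get_image("side"); save(p,"sideG.png",(180,180,110,90),7)
E
```

```text
stud [-99.4  -1.  115. ]
down t 23.64 sh [-132.3   -0.6  116.1] F [ 0.3 -0.7  1. ]
False t 24.46 sh [-1.120e+02 -1.000e-01  1.161e+02] F [0.5 1.3 0.6]
True t 25.61 sh [-89.3   0.2 115.4] F [-2.   0.3  0.8]
```

View pics/sideG.png

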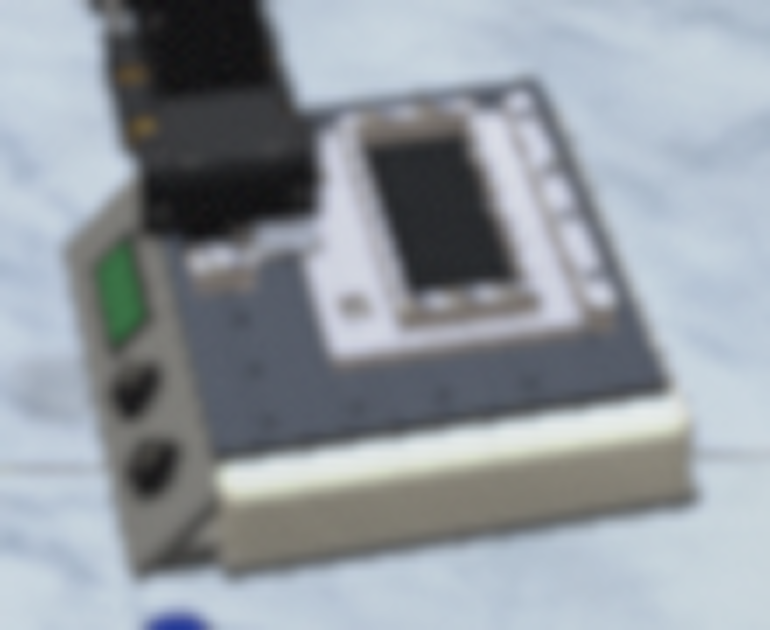

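The tongue now lies over the plate edge at crop (320,240), and the stop came at x −89.3 (−89 expected). I'll push once more to confirm the end stop, then retract and look.

```bash
python3 - <<'E'
from h import *
r=ctrl.move_l(W(-83,0,116),v=.02,max_force=22); st(r)
ctrl.move_l(W(-110,0,116),v=.1); 
ctrl.move_l(W(-125,0,160),v=.2)
ctrl.move_l(W(-125,120,260),v=.3)
st()
p=get_image("top"); save(p,"topH.png",(230,170,110,100),7); save(p,"topHf.png")
for n in("latch_stud","clear_bottle","amber_bottle","tube_rack"): print(n,[(np.round(d["position"],1).tolist(),round(d["confidence"],2)) for d in finder.landmark_of(p,n)[:2]])
p=get_image("side"); save(p,"sideH.png",(180,180,110,90),7)
for n in("latch_stud","clear_bottle","amber_bottle","tube_rack"): print(n,[(np.round(d["position"],1).tolist(),round(d["confidence"],2)) for d in finder.landmark_of(p,n)[:2]])
E
```

```text
True t 25.97 sh [-89.    0.5 114.6] F [-2.   1.4  1.3]
 t 27.81 sh [-125.4  119.2  258.8] F [0.2 0.6 0.5]
latch_stud [([288.0, 240.2], 0.49)]
clear_bottle [([366.3, 246.7], 0.53), ([271.2, 227.4], 0.21)]
amber_bottle [([225.6, 140.9], 0.95)]
tube_rack [([158.3, 259.8], 0.63), ([269.0, 228.9], 0.3)]
latch_stud [([213.1, 211.8], 0.38)]
clear_bottle [([207.6, 294.7], 0.75)]
amber_bottle [([308.7, 195.4], 0.98), ([228.8, 222.4], 0.3)]
tube_rack [([199.8, 173.2], 0.72), ([223.8, 205.1], 0.47)]
```

View pics/topH.png

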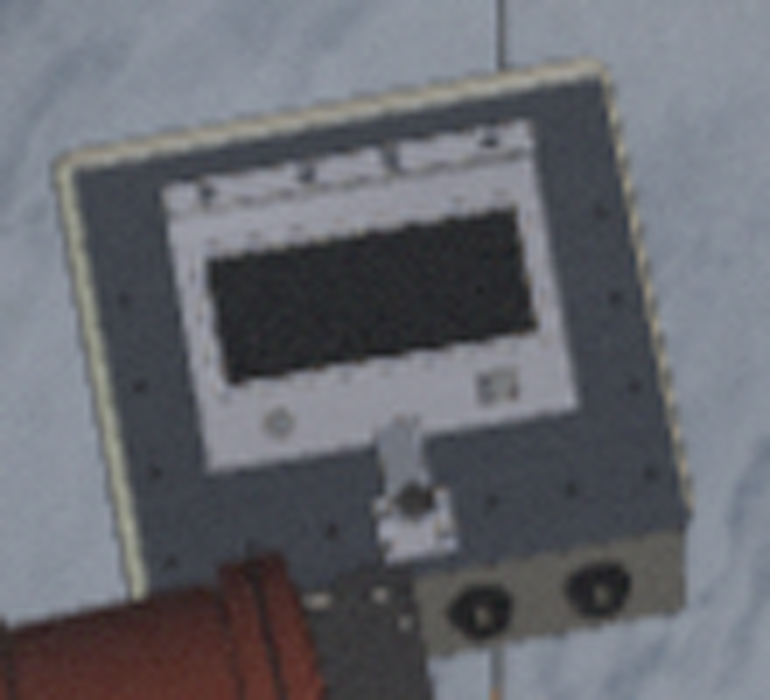

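View pics/sideH.png

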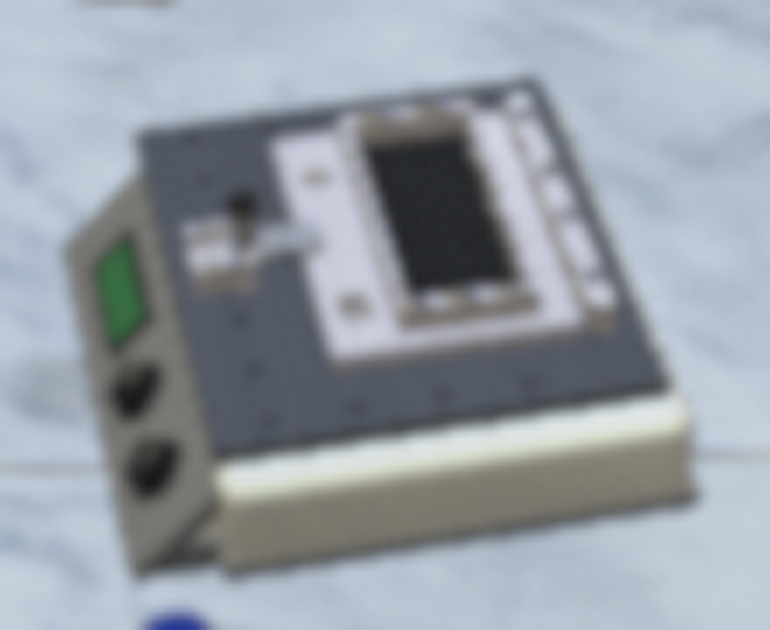

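The stud went from crop (430,565) to (413,497), about 29 to 30 mm. The tongue overlaps the plate, and the second push met a hard stop at the same place. The bystanders haven't moved beyond network scatter, so I'm handing in.

```bash
python3 - <<'E'
from h import *
px=(np.array((413,497))+.5)/7-.5+[230,170]-V[3:5]; p=get_image("top"); print("stud",sh(onz(p,px,.115)).round(1))
workorder.hand_in(); st()
E
```

```text
stud [-70.4   0.8 115. ]
the job is handed in; nothing more can be done
the job is handed in; nothing more can be done
```

The carrier is seated flat over both pins and the slide latch is pushed home over its front edge. I handed the job in at about 28 s of the 48 s allowed.

I pushed the carrier's front edge back until it was flush with the stop bar. Then I pushed its right end to the left, about 13 mm, until the pins caught and the force began to rise. The latch went home by its stud.

**Last checks:**
- **Carrier flat:** a light touch of 6–8 N on the front flange met it at 83.5 mm, against 83 mm if seated. The picture fit still gave a pitch of about 0.02 rad rather than 0. I put that down to measurement error, because the touch disagreed with it.
- **Carrier in place:** its ends are level with the bar's in the top view. The fit gives x about +9 to +10 mm and y about +1.5 mm, which is at the edge of the hole play.
- **Latch home:** a second push, with a 22 N limit, met a hard stop at the same place. The stud is now at x about −70 mm, against −72 mm expected, and the pictures show the tongue over the plate.
- **Tube rack and bottles:** the networks' positions shifted by no more than 3 pixels, within their scatter. The arm never went near them at a height that could touch them.

The robot was clear of everything when I handed in.

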